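# Pack the run caddy for the sequencer

### The arm

A 7-joint arm with a two-finger parallel gripper is mounted at the origin on the work surface. World frame = base frame: x ahead of the robot, y to its left, z up, the work surface at z = 0. Lengths are in mm, angles in rad, forces in N, time in s.
With the tool pointing down it reaches from about 425 to 875 mm from the base axis. Payload 4.7 kg.
Tool frame: the origin (TCP) lies midway between the tips of the shut fingers; the grasp point (between the pads) lies 19 mm behind it; z points along the fingers, y is the direction in which the jaws open and shut (so a half turn about z gives the same grasp; the last joint's range is limited). The gripper opens to 85 mm and grips with 20 to 120 N. Pads are 22 mm wide; open, the fingers measure 114 mm over their backs; the gripper's body (76 mm by 85 mm) begins 54 mm behind the grasp point. The pads swing forward as they close: fully open they stand 13 mm farther back than shut.
Start: joints at [1.338, 0.321, -0.07, 1.45, 0.023, 1.371, -0.057], TCP at [158.775, -630.33, 231.349] pointing down, gripper open.
Joint ranges: [-2.86, 2.86], [-0.3, 2.09], [-1.38, 1.24], [0.06, 2.45], [-1.56, 4.7], [0.09, 2.05], [-2.69, 2.69]. Speed limits (rad/s): [2.57, 2.57, 3.14, 3.14, 3.14, 3.14, 3.14].

### API

Orientations are given as [roll, pitch, yaw] about the fixed x, y, z axes, in that order (R = Rz(yaw) Ry(pitch) Rx(roll)).
In Python, from workcell import arm, solve_ik, viewer, job, current_time_s, current_joint_positions, current_qd, current_tau, current_tool_pos, current_ee_rot, current_ft_force, current_wrist_torque, current_finger_gap gives the robot as it stands. Calls block until the motion is done:
- arm.move_pose(position, orientation): joint-space move of the TCP to a pose.
- arm.move_l(position, attitude=None, feed=150): straight line of the TCP; attitude=None keeps the orientation; feed is the mean speed in mm/s.
- arm.movej(angles): joint-space move.
- arm.let_go() and arm.grasp(): open the fingers fully, or close them until they stop; the grip force is fixed at half the most.
- arm.sleep(seconds).
- solve_ik(position, orientation): joint angles nearest the present ones, or None.
- viewer.snapshot(name): name is "scene" or "top"; returns the picture (480x640x3 uint8, red, green, blue); there is no depth.
- viewer.camera_params(name): a dict with "fx", "fy", "cx", "cy" (pixels), "xyz" and "rotation" of the camera in the world. Camera axes: x right, y down, z forward; pixel columns grow to the right and rows downward; lengths in mm; the calibration is good to about 2 mm. A picture is of the moment at which its call begins. camera_params takes no time and is no camera call.
A pose or a line that the arm cannot do raises arm.Unreachable and nothing moves.
- job.close_job(): hands the job in, once; it reports no verdict.
Readings, each from a call of its own:
- current_time_s(): time.
- current_joint_positions(): joint angles.
- current_qd(): joint speeds.
- current_tau(): joint torques, N m.
- current_tool_pos(): TCP position.
- current_ee_rot(): TCP orientation.
- current_ft_force(): force on the tool from outside, world axes, zero at the start.
- current_wrist_torque(): the same for the moment, N m.
- current_finger_gap(): opening from 0.0 (shut) to 1.0 (fully open).
Only numpy, scipy, OpenCV 4.12 (cv2) and the standard library are available. Lean on these libraries where they do the work, as an engineer would, in place of code of your own. Each camera call takes 0.05 s, during which the arm holds its last target. There are 200 camera calls.

### The job

Pack the purple caddy for the next sequencing run: the capped wash bottle, the capped amber vial, the grey chip cartridge and the reagent strip with its caps on each go into the recess of their own shape, seated upright on its floor. The opened, uncapped bottle and the opened strip without caps look alike but are used: leave them standing where they are. Let go of everything at the end.

Things in the scene. Friction and masses are not known exactly. Their poses are not given: they have to be found in the camera images.
- bottle_center (a point): The sealed wash bottle: white plastic, round, 52 mm diameter up to 50 mm height, then a shoulder to 56 mm and a screw cap (38 mm diameter with ribs) up to 72 mm, its total height. About 0.12 kg. Stands upright on a blue-grey bench pad 2 mm thick (pad top 2 mm above the table). Point: its centre, half-way up; z up.
- vial_center (a point): The sealed reagent vial: amber with a white screw cap, round, 34 mm diameter up to 36 mm height, then a shoulder and a 26 mm cap up to 55 mm, its total height. About 0.06 kg. Stands upright on a blue-grey bench pad 2 mm thick (pad top 2 mm above the table). Point: its centre, half-way up; z up.
- chip_center (a point): The sequencing chip cartridge: grey plastic block 64 mm (own x) by 40 mm (own y) by 28 mm high, a dark window and two small dark ports on its top face; either way round will do. About 0.07 kg. Lies flat on the bench pad (pad top 2 mm above the table). Point: its centre, 14 mm above its underside; z up.
- strip_center (a point): The sealed reagent strip: a white bar 20 mm (own x) by 92 mm (own y), its body 24 mm high, with six raised round caps (13.6 mm diameter) in a row along the top up to 32 mm, its total height; either way round will do. About 0.05 kg. Stands on the bench pad (pad top 2 mm above the table). Point: its centre, 16 mm above its underside; z up.
- open_bottle_center (a point): Look-alike, to be left: the opened wash bottle, same white body of 52 mm diameter but without a cap: an open neck (34 mm diameter, dark inside) ends at 66 mm height. Stands upright on a blue-grey bench pad 2 mm thick (pad top 2 mm above the table). Point: its centre, half-way up; z up.
- open_strip_center (a point): Look-alike, to be left: the opened strip, same white bar 20 x 92 mm but without caps: flat top at 24 mm with six dark holes, on the same pad. Point: its centre, 12 mm up; z up. The six things stand in two rows 150 mm apart, neighbours in a row about 90 mm apart; a low pen (9 mm high) and a small loose cap (10 mm high) lie between the rows.
- nest_bottle_floor (a point): Place of the sealed wash bottle: round recess of 66 mm diameter. White-floored, in a grey inlay 84 (own x) by 118 mm (own y), one of four in random quarters of a fixed, shallow purple caddy (178 x 246 mm, rim 17 mm above the table). Point: centre of the recess floor, 10 mm above the table; recess 6 mm deep, inlay top at 16 mm. z up.
- nest_vial_floor (a point): Place of the sealed vial: round recess of 48 mm diameter. White-floored, in a grey inlay 84 (own x) by 118 mm (own y), one of four in random quarters of a fixed, shallow purple caddy (178 x 246 mm, rim 17 mm above the table). Point: centre of the recess floor, 10 mm above the table; recess 6 mm deep, inlay top at 16 mm. z up.
- nest_chip_floor (a point): Place of the chip cartridge: rectangular recess 54 mm (own x) by 78 mm (own y); the cartridge's long side goes along own y. White-floored, in a grey inlay 84 (own x) by 118 mm (own y), one of four in random quarters of a fixed, shallow purple caddy (178 x 246 mm, rim 17 mm above the table). Point: centre of the recess floor, 10 mm above the table; recess 6 mm deep, inlay top at 16 mm. z up.
- nest_strip_floor (a point): Place of the sealed strip: narrow rectangular recess 34 mm (own x) by 106 mm (own y); the strip's long side goes along own y. White-floored, in a grey inlay 84 (own x) by 118 mm (own y), one of four in random quarters of a fixed, shallow purple caddy (178 x 246 mm, rim 17 mm above the table). Point: centre of the recess floor, 10 mm above the table; recess 6 mm deep, inlay top at 16 mm. z up.
Mind the look-alikes: they are no part of the job. What is shaped like the part that bears bottle_center but red is not meant. What is shaped like the part that bears nest_chip_floor but green is not meant.

How it is judged (in metres and radians):
At the end, for the whole second after the job is handed in: Bottle, vial, cartridge and capped strip each rest, released, in their own recess: within 12 mm of its centre, 4 mm of seated height, upright to 0.12 rad, long sides along it to 0.3 rad. Opened bottle and strip upright within 20 mm of their start (horizontal distance between bottle_center and nest_bottle_floor below 0.012 m and z of bottle_center in the frame of nest_bottle_floor between 0.032 and 0.04 m and angle between each of bottle_center, vial_center, chip_center, strip_center, open_bottle_center, open_strip_center's own z axis and vertical below 0.12 rad and linear speed of each of bottle, vial, chip, strip below 0.02 m/s and horizontal distance between vial_center and nest_vial_floor below 0.012 m and z of vial_center in the frame of nest_vial_floor between 0.0235 and 0.0315 m and horizontal distance between chip_center and nest_chip_floor below 0.012 m and z of chip_center in the frame of nest_chip_floor between 0.01 and 0.018 m and angle between the x axis of chip_center and the y axis of nest_chip_floor, either way round below 0.3 rad and horizontal distance between strip_center and nest_strip_floor below 0.012 m and z of strip_center in the frame of nest_strip_floor between 0.012 and 0.02 m and angle between the y axis of strip_center and the y axis of nest_strip_floor, either way round below 0.3 rad and distance of each of open_bottle_center, open_strip_center from where it was at the start of the episode below 0.02 m); the robot touches nothing.
It fails at once if The opened bottle is moved by more than 20 mm (distance of open_bottle_center from where it was at the start of the episode above 0.02 m).
It fails at once if The opened strip is moved by more than 20 mm (distance of open_strip_center from where it was at the start of the episode above 0.02 m).
It also fails if it takes over 112 s, if anything falls off the work surface, if the arm or the gripper's body presses on something with over 40 N, if the wrist force passes 120 N, or if a joint passes its speed limit or range.

## Working session

There is one attempt and no reset: what is moved stays moved. The work goes in short steps, each a Python script; the robot and the scene stay as the last script left them, time stands still between calls to the robot, and variables do not carry over. Pictures are saved under pics/ and viewed, about 12 in all and at most 16, crops included, and the job is handed in when it is done.

```bash
mkdir -p pics; python3 - <<'E'
from workcell import *
import cv2
for n in ("scene","top"):
    cv2.imwrite(f"pics/{n}0.png",viewer.snapshot(n)[:,:,::-1]); print(viewer.camera_params(n))
print(current_time_s(),current_tool_pos(),current_ee_rot(),current_finger_gap())
E
```

```text
{'fx': 445.05544249617645, 'fy': 445.05544249617645, 'cx': 307.01306065763293, 'cy': 243.33888184078924, 'xyz': array([1034.6799106 , -102.3313725 ,  717.25368573]), 'rotation': array([-2.45038528, -0.00843754,  1.56372985])}
{'fx': 619.7459716832759, 'fy': 619.7459716832759, 'cx': 323.27426404084014, 'cy': 237.72933451963448, 'xyz': array([ 235.77089647,  -80.87132996, 1248.33597468]), 'rotation': array([-2.94829183,  0.01098862, -1.56179791])}
0.1 [ 158.60726299 -629.8407081   230.30347678] [-3.13979934e+00  1.03547487e-04  2.46810995e-01] 1.0032727556561407
```

View pics/top0.png

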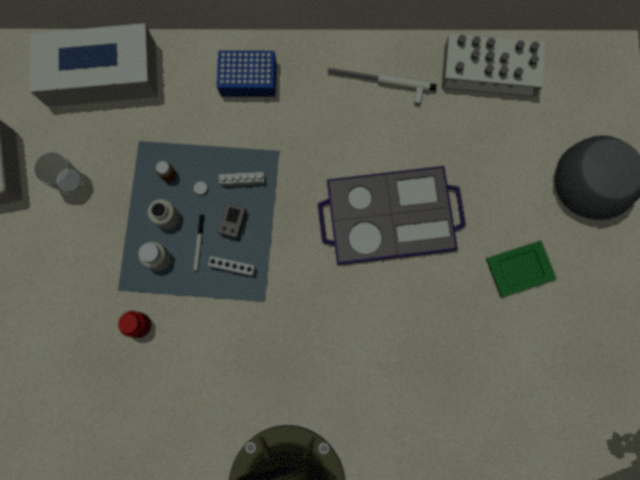

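View pics/scene0.png

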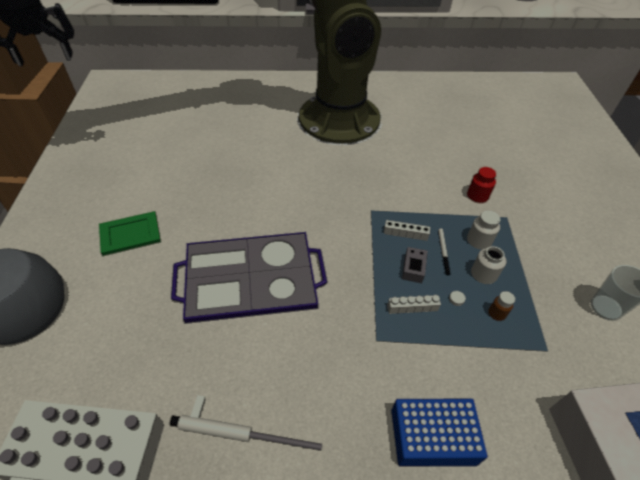

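Top view: the pad is at left, with the capped bottle ~(152,255), open bottle ~(161,213), vial ~(165,171), capped strip ~(242,179), chip ~(232,221) and open strip ~(232,266). The caddy is at ~(392,215). The red bottle (134,324) and green tray (520,268) are the decoys. I'll check this in one enlarged crop.

```bash
cat > h.py <<'E'
import numpy as np, cv2
from scipy.spatial.transform import Rotation as R
from workcell import *
def ray(name,uv,z):
    c=viewer.camera_params(name); M=R.from_euler('xyz',c['rotation']).as_matrix()
    d=M@np.array([(uv[0]-c['cx'])/c['fx'],(uv[1]-c['cy'])/c['fy'],1]); o=np.array(c['xyz'])
    return (o+d*(z-o[2])/d[2])
def proj(name,P):
    c=viewer.camera_params(name); M=R.from_euler('xyz',c['rotation']).as_matrix()
    q=M.T@(np.array(P,float)-c['xyz']); return np.array([c['fx']*q[0]/q[2]+c['cx'],c['fy']*q[1]/q[2]+c['cy']])
E
python3 - <<'E'
from h import *
a=cv2.imread('pics/top0.png'); b=cv2.convertScaleAbs(a[140:300,110:290],alpha=1.6)
cv2.imwrite('pics/c1.png',cv2.resize(b,None,fx=3.75,fy=3.75,interpolation=cv2.INTER_CUBIC)[:600])
a=cv2.imread('pics/top0.png'); b=cv2.convertScaleAbs(a[155:275,310:470],alpha=1.6)
cv2.imwrite('pics/c2.png',cv2.resize(b,None,fx=5,fy=5,interpolation=cv2.INTER_CUBIC))
for n,uv,z in [('bottle',(150,249),74),('open',(161,209),68),('vial',(163,166),57),('strip',(242,179),34),('chip',(233,216),30),('ostrip',(232,266),26),('nb',(365,238),10),('nv',(360,198),10),('nc',(416,191),10),('ns',(422,231),10)]:
    P=ray('top',uv,z); print(n,P.round(),np.hypot(*P[:2]).round())
E
```

```text
bottle [441. 268.  74.] 516.0
open [522. 253.  68.] 580.0
vial [614. 258.  57.] 666.0
strip [594. 101.  34.] 603.0
chip [518. 117.  30.] 531.0
ostrip [416. 116.  26.] 432.0
nb [ 478. -150.   10.] 501.0
nv [ 562. -140.   10.] 579.0
nc [ 578. -256.   10.] 632.0
ns [ 493. -266.   10.] 561.0
```

View pics/c1.png

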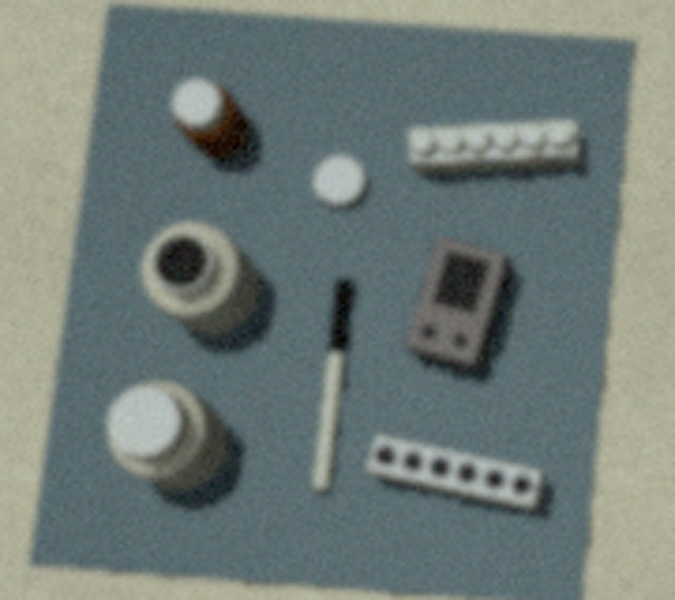

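View pics/c2.png

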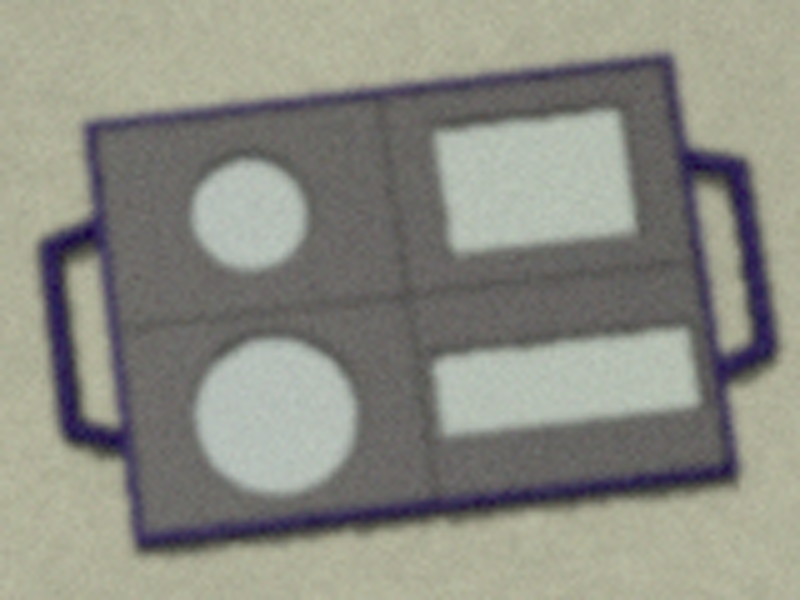

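Identities, using the crops (c1 scale 3.75, c2 scale 5):
- **Bottles:** the sealed one has a white flat cap at full-image (148,253). The one at (159,209) has a dark open neck, and the red one is the decoy.
- **Strips:** the sealed one has raised caps at (242,176). The one at (232,266) has dark holes.
- **Chip:** (232,220).
- **Vial:** (163,167).
- **Nests:** all four lie in the purple caddy. The green tray is not meant.

Next I'll measure precisely by overlaying the models in both cameras.

```bash
cat > est.py <<'E'
from h import *
from scipy.optimize import minimize
A={n:cv2.imread(f'pics/{n}0.png') for n in('top','scene')}
t=np.linspace(0,2*np.pi,25)
def cyl(x,y,r,z0,z1): return np.array([[x+r*np.cos(a),y+r*np.sin(a),z] for z in(z0,z1) for a in t])
def box(x,y,yaw,lx,ly,z0,z1):
    c,s=np.cos(yaw),np.sin(yaw)
    return np.array([[x+c*a-s*b,y+s*a+c*b,z] for z in(z0,z1) for a,b in((-lx/2,-ly/2),(lx/2,-ly/2),(lx/2,ly/2),(-lx/2,ly/2))])
MOD={'bottle':lambda p:[cyl(p[0],p[1],26,2,52),cyl(p[0],p[1],19,52,74)],
'vial':lambda p:[cyl(p[0],p[1],17,2,38),cyl(p[0],p[1],13,38,57)],
'chip':lambda p:[box(*p,64,40,2,30)],
'strip':lambda p:[box(*p,20,92,2,26),box(*p,13.6,85,26,34)],
'ostrip':lambda p:[box(*p,20,92,2,26)],
'open':lambda p:[cyl(p[0],p[1],26,2,52),cyl(p[0],p[1],17,52,68)]}
INIT={'bottle':(441,268),'vial':(614,258),'chip':(510,117,-.2),'strip':(594,101,0.05),'ostrip':(416,116,-.15),'open':(522,253)}
K=4
def mask(n,parts,shape):
    m=np.zeros((shape[0]*K,shape[1]*K),np.uint8)
    for P in parts:
        q=np.array([proj(n,p) for p in P])*K
        cv2.fillConvexPoly(m,cv2.convexHull((q+K/2).round().astype(np.int32)),255)
    return cv2.resize(m,(shape[1],shape[0]),interpolation=cv2.INTER_AREA)/255.
def lab(n): return cv2.cvtColor(cv2.GaussianBlur(A[n],(3,3),0),cv2.COLOR_BGR2LAB).astype(float)
L={n:lab(n) for n in A}
def cost(k,p,cams=('top','scene')):
    # contrast at silhouette: mean colour step across the outline, lower = better
    e=0
    for n in cams:
        m=(mask(n,MOD[k](p),A[n].shape)>.5).astype(np.uint8)
        ker=np.ones((3,3),np.uint8)
        out=cv2.dilate(m,ker,iterations=2)-cv2.dilate(m,ker)*1; inn=m
        pad=PAD[n]; d=np.linalg.norm((L[n]-pad)*[.7,1.5,1.5],axis=2)
        ispad=np.exp(-(d/12)**2)
        ring=cv2.dilate(m,ker,iterations=3)-m
        e+=ispad[inn>0].sum()+(1-ispad)[ring>0].sum()
    return e
PAD={'top':np.median(L['top'][150:290,140:268].reshape(-1,3),axis=0),'scene':np.median(L['scene'][220:335,380:520].reshape(-1,3),axis=0)}
E
cat > fit.py <<'E'
from est import *
import json
res={}
for k,p in INIT.items():
    for cams in (('top','scene'),('top',),('scene',)):
        b=np.array(p,float)
        for s in (6,3,1.5):
            sc=np.array([s,s,s/60])[:len(b)]
            S=np.vstack([b]+[b+sc*np.eye(len(b))[i] for i in range(len(b))])
            b=minimize(lambda q:cost(k,q,cams),b,method='Nelder-Mead',options=dict(initial_simplex=S,maxfev=50)).x
        if len(cams)==2: res[k]=b.tolist()
        print(k,cams,b.round(2),round(cost(k,b,cams)))
# nests
c=A['top'][155:275,310:470]; h=cv2.cvtColor(c,cv2.COLOR_BGR2HSV)
m=cv2.inRange(c,(110,110,110),(255,255,255)); hull=cv2.inRange(h,(115,90,0),(150,255,255))
cs,_=cv2.findContours(m,cv2.RETR_LIST,cv2.CHAIN_APPROX_NONE)
for q in cs:
    if 250<cv2.contourArea(q)<1500:
        W=np.array([ray('top',p[0]+[310,155],13)[:2] for p in q],np.float32)
        r=cv2.minAreaRect(W); M=cv2.moments(W); print('nest',np.round([M['m10']/M['m00'],M['m01']/M['m00']],1),np.round(r[1],1),round(r[2],1))
json.dump(res,open('res.json','w'))
for n,(x0,y0,w,hh,f) in {'top':(110,140,180,160,3.75),'scene':(365,205,190,145,4)}.items():
    im=cv2.resize(cv2.convertScaleAbs(A[n][y0:y0+hh,x0:x0+w],alpha=1.5),None,fx=f,fy=f,interpolation=cv2.INTER_CUBIC)
    for k,b in res.items():
        for P in MOD[k](b):
            q=np.array([(proj(n,p)-[x0,y0]+.5)*f for p in P]).astype(np.int32); cv2.polylines(im,[cv2.convexHull(q)],True,(0,0,255),1)
    cv2.imwrite(f'pics/o_{n}.png',im[:600])
E
time python3 fit.py
```

```text
Traceback (most recent call last):
  File "fit.py", line 10, in <module>
    b=minimize(lambda q:cost(k,q,cams),b,method='Nelder-Mead',options=dict(initial_simplex=S,maxfev=50)).x
      ~~~~~~~~^^^^^^^^^^^^^^^^^^^^^^^^^^^^^^^^^^^^^^^^^^^^^^^^^^^^^^^^^^^^^^^^^^^^^^^^^^^^^^^^^^^^^^^^^^
  File "fit.py", line 10, in <lambda>
    b=minimize(lambda q:cost(k,q,cams),b,method='Nelder-Mead',options=dict(initial_simplex=S,maxfev=50)).x
                        ~~~~^^^^^^^^^^
  File "est.py", line 29, in cost
    m=(mask(n,MOD[k](p),A[n].shape)>.5).astype(np.uint8)
       ~~~~^^^^^^^^^^^^^^^^^^^^^^^^
  File "est.py", line 20, in mask
    q=np.array([proj(n,p) for p in P])*K
                ~~~~^^^^^
  File "h.py", line 9, in proj
    c=viewer.camera_params(name); M=R.from_euler('xyz',c['rotation']).as_matrix()
ValueError: time passes only in moves, steps and waits

real	0m6.876s
user	0m4.592s
sys	0m0.644s
```

Too many calls to camera_params, so I'll cache it.

```bash
cat > h.py <<'E'
import numpy as np, cv2
from scipy.spatial.transform import Rotation as R
from workcell import *
C={n:viewer.camera_params(n) for n in('top','scene')}
for c in C.values(): c['M']=R.from_euler('xyz',c['rotation']).as_matrix()
def ray(name,uv,z):
    c=C[name]; o=np.array(c['xyz'])
    d=c['M']@np.array([(uv[0]-c['cx'])/c['fx'],(uv[1]-c['cy'])/c['fy'],1])
    return (o+d*(z-o[2])/d[2])
def proj(name,P):
    c=C[name]; q=c['M'].T@(np.array(P,float)-c['xyz']); return np.array([c['fx']*q[0]/q[2]+c['cx'],c['fy']*q[1]/q[2]+c['cy']])
E
time python3 fit.py
```

```text
bottle ('top', 'scene') [435.23 271.76] 616
bottle ('top',) [435.68 273.01] 224
bottle ('scene',) [432.68 271.7 ] 368
vial ('top', 'scene') [609.83 258.75] 216
vial ('top',) [612.31 260.07] 111
vial ('scene',) [609.86 258.77] 99
chip ('top', 'scene') [ 5.0673e+02  1.1611e+02 -2.5000e-01] 465
chip ('top',) [ 5.0422e+02  1.1587e+02 -2.8000e-01] 221
chip ('scene',) [ 5.0888e+02  1.1529e+02 -2.2000e-01] 219
strip ('top', 'scene') [5.9736e+02 1.0341e+02 6.0000e-02] 352
strip ('top',) [599.15 104.34   0.  ] 185
strip ('scene',) [5.9737e+02 1.0287e+02 7.0000e-02] 125
ostrip ('top', 'scene') [ 4.1505e+02  1.1768e+02 -2.0000e-01] 419
ostrip ('top',) [ 4.2017e+02  1.1873e+02 -2.2000e-01] 246
ostrip ('scene',) [ 4.1389e+02  1.1796e+02 -2.1000e-01] 129
open ('top', 'scene') [519.12 258.78] 507
open ('top',) [522.59 260.8 ] 227
open ('scene',) [517.94 258.72] 244
nest [ 477.7 -149.1] [57.7 57.6] 71.5
nest [ 492.8 -265.9] [26.3 97.7] 7.3
nest [ 562.1 -138.4] [40.5 37.8] 62.9
nest [ 576.9 -255.5] [45.9 70.9] 7.9
real	1m57.209s
user	1m47.734s
sys	0m25.648s
```

```bash
python3 - <<'E'
from est import *
import json
res=json.load(open('res.json'))
yaw=np.deg2rad(7.6); 
N=dict(b=(477.7,-149.1),s=(492.8,-265.9),v=(562.1,-138.4),c=(576.9,-255.5))
cen=np.mean(list(N.values()),axis=0); print(cen, np.arctan2(*(-(np.array(N['s'])-N['b'])[0:2]*[-1,1])), )
shapes=[cyl(*N['b'],33,16,16),cyl(*N['v'],24,16,16),box(*N['s'],yaw,34,106,16,16),box(*N['c'],yaw,54,78,16,16),box(*cen,yaw,178,246,17,17)]
tiles=[]
for n,(x0,y0,w,hh) in {'top':(110,140,180,160),'scene':(365,205,190,145)}.items():
    f=400/w
    def draw(x0,y0,w,h,f,sh):
        im=cv2.resize(cv2.convertScaleAbs(A[n][y0:y0+h,x0:x0+w],alpha=1.5),None,fx=f,fy=f,interpolation=cv2.INTER_CUBIC)
        for P in sh:
            q=np.array([(proj(n,p)-[x0,y0]+.5)*f for p in P]).astype(np.int32); cv2.polylines(im,[cv2.convexHull(q)],True,(0,0,255),1)
        o=np.zeros((300,400,3),np.uint8); im=im[:300,:400]; o[:im.shape[0],:im.shape[1]]=im; return o
    a=draw(x0,y0,w,hh,f if n=='scene' else 1.87,[P for k,b in res.items() for P in MOD[k](b)])
    b=draw(*((310,155,160,120) if n=='top' else (170,225,160,100)),2.5,shapes)
    tiles.append(np.hstack([a,b]))
cv2.imwrite('pics/ov.png',np.vstack(tiles))
E
```

```text
[ 527.375 -202.225] 0.1285677131747845
```

View pics/ov.png

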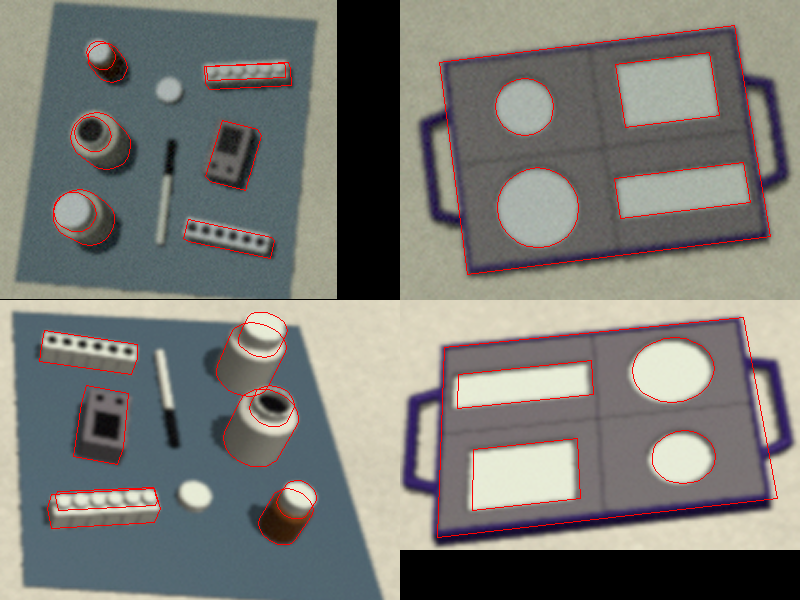

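The overlays match in both cameras to about 2–3 mm, and the rim, at its given size, fits the four recess centres. I'll start with the chip, which clears finger room for the strip.

```bash
cat > pp.py <<'E'
from h import *
def yawfix(p,y):
    t=np.arctan2(p[1],p[0])+np.pi/2; return y+np.pi*round((t-y)/np.pi)
def pick(p,y,z):
    o=[np.pi,0,yawfix(p,y)]
    arm.move_pose([*p,160],o); arm.move_l([*p,z],feed=120)
    print('at',np.round(current_tool_pos(),1),'F',np.round(current_ft_force(),1))
    arm.grasp(); g=current_finger_gap(); arm.move_l([*p,200],feed=200)
    print('gap',round(g*85,1),'lifted',round(current_finger_gap()*85,1),'F',np.round(current_ft_force(),1),'t',current_time_s())
def place(p,y,z):
    o=[np.pi,0,yawfix(p,y)]
    arm.move_pose([*p,200],o); arm.move_l([*p,z+15],feed=150); arm.move_l([*p,z],feed=30)
    print('down',np.round(current_tool_pos(),1),'F',np.round(current_ft_force(),1))
    arm.let_go(); arm.move_l([*p,200],feed=200); print('t',current_time_s())
E
python3 - <<'E'
from pp import *
pick((506.7,116),-.25,10); place((576.5,-255.5),.13+np.pi/2,19.5)
cv2.imwrite('pics/s1.png',viewer.snapshot('scene')[120:420,130:530,::-1].repeat(2,0).repeat(2,1))
E
```

```text
at [507.4 116.2  10.7] F [0.  0.  0.3]
gap 38.5 lifted 38.7 F [ 0.5  0.9 -1.4] t 6.0
down [ 576.5 -255.4   19.4] F [-0.8  0.5 -1.2]
t 10.8833
```

View pics/s1.png

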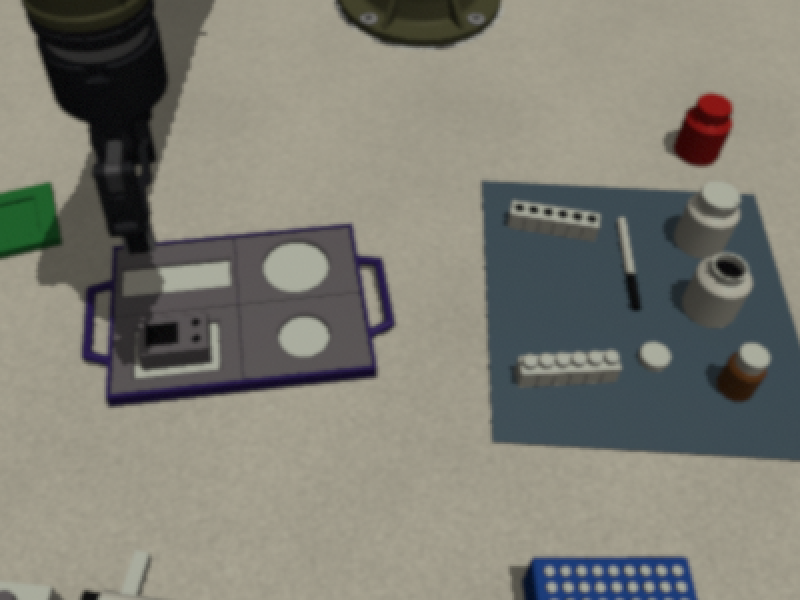

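The cartridge sits flat in its rectangular recess at crop px (175,340), and nothing else has moved. The strip, vial and bottle are next.

```bash
python3 - <<'E'
from pp import *
pick((597.5,103.4),.05+np.pi/2,9); place((493,-265.9),.13+np.pi/2,18.5)
pick((610.5,259),0,10); place((562.1,-138.4),.13,19.5)
pick((435.2,272),-.15,16); place((477.7,-149.1),.13,25.5)
arm.move_pose([450,60,300],[np.pi,0,1.6])
for n,(x0,y0,w,h) in {'scene':(150,180,400,180),'top':(110,130,370,180)}.items():
    im=viewer.snapshot(n)[:,:,::-1]; cv2.imwrite(f'pics/{n}2.png',im)
    cv2.imwrite(f'pics/{n}2c.png',cv2.resize(cv2.convertScaleAbs(im[y0:y0+h,x0:x0+w],alpha=1.3),None,fx=2,fy=2))
E
```

```text
at [598.2 103.6   9.9] F [0.8 0.7 0.5]
gap 18.3 lifted 18.5 F [-0.2 -0.5 -1.5] t 15.425
down [ 493.  -265.8   18.4] F [ 0.1  0.  -0.4]
t 20.4833
at [611.1 259.4  11. ] F [ 0.8  0.7 -0.1]
gap 31.9 lifted 32.3 F [ 0.2  0.7 -2.5] t 25.4667
down [ 562.1 -138.3   19.4] F [-0.2  0.3 -0.5]
t 30.8417
at [435.8 272.4  16.7] F [-1.   0.5  0.4]
gap 50.4 lifted 50.4 F [ 0.  -0.  -1.5] t 35.425
down [ 477.7 -149.    25.4] F [ 0.3  0.  -1.4]
t 40.4583
```

View pics/scene2c.png

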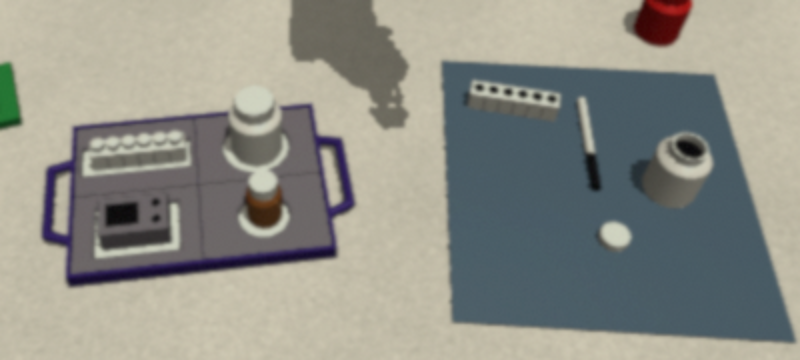

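View pics/top2c.png

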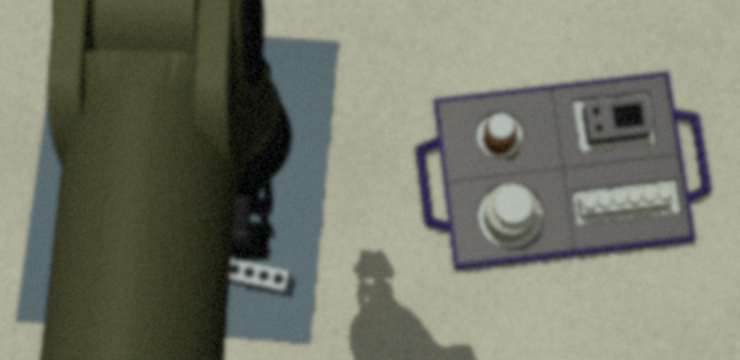

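All four parts stand in their recesses, and the opened bottle and strip are still on the pad. I'll confirm centring and seated height by overlaying models at the nominal seated poses.

```bash
python3 - <<'E'
from est import *
import json
res=json.load(open('res.json'))
S={'bottle':(477.7,-149.1),'vial':(562.1,-138.4),'chip':(576.9,-255.5,.13+np.pi/2),'strip':(492.8,-265.9,.13)}
t=[]
def tile(n,x0,y0,w,h,items):
    im=cv2.convertScaleAbs(cv2.resize(cv2.imread(f'pics/{n}2.png')[y0:y0+h,x0:x0+w],(400,300),interpolation=cv2.INTER_CUBIC),alpha=1.3)
    for P in items:
        q=np.array([(proj(n,p)-[x0,y0]+.5)*[400/w,300/h] for p in P]).astype(np.int32); cv2.polylines(im,[cv2.convexHull(q)],True,(0,0,255),1)
    return im
sh=[P+[0,0,8] for k,p in S.items() for P in MOD[k](p)]; un=[P for k in('open','ostrip') for P in MOD[k](res[k])]
cv2.imwrite('pics/ov2.png',np.vstack([np.hstack([tile('top',310,155,160,120,sh),tile('scene',170,215,160,120,sh)]),np.hstack([tile('scene',365,205,190,142,un),np.zeros((300,400,3),np.uint8)])]))
a,b=cv2.imread('pics/scene0.png'),cv2.imread('pics/scene2.png')
for n,(x,y,w,h) in dict(ostrip=(380,216,54,26),open=(470,246,40,40)).items():
    r=cv2.matchTemplate(b[y-8:y+h+8,x-8:x+w+8],a[y:y+h,x:x+w],cv2.TM_CCOEFF_NORMED); print(n,np.array(cv2.minMaxLoc(r)[3])-8,r.max())
print(current_tool_pos(),current_finger_gap(),current_time_s())
E
```

```text
ostrip [0 0] 0.9993975
open [0 0] 0.9973674
[449.87466698  58.87838462 299.42522453] 1.0032948495711447 41.725
```

View pics/ov2.png

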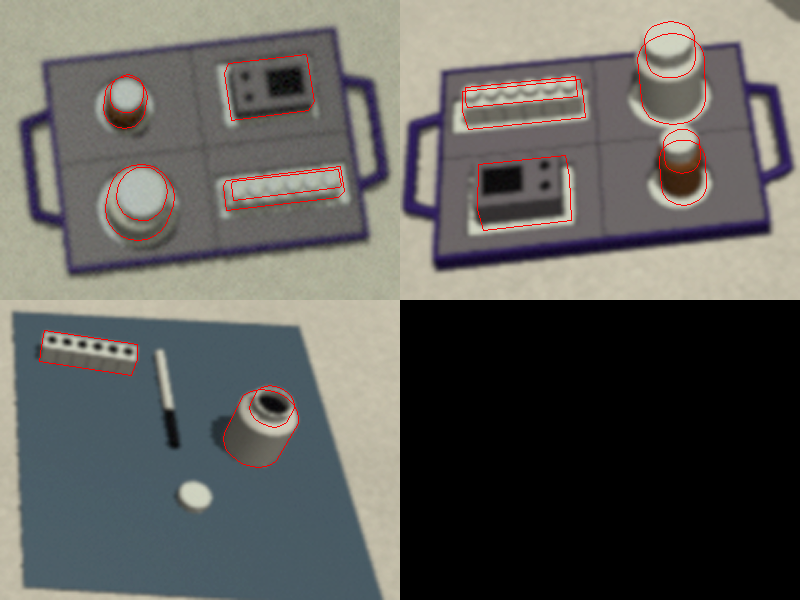

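The bottle, vial and strip match. The cartridge appears shifted about 4 mm toward the robot, so I'll check it enlarged for tilt or edge contact, with the nominal model slid over.

```bash
python3 - <<'E'
from est import *
def tile(n,x0,y0,w,h,items):
    im=cv2.convertScaleAbs(cv2.resize(cv2.imread(f'pics/{n}2.png')[y0:y0+h,x0:x0+w],(400,300),interpolation=cv2.INTER_CUBIC),alpha=1.5)
    for P in items:
        q=np.array([(proj(n,p)-[x0,y0]+.5)*[400/w,300/h] for p in P]).astype(np.int32)
        for i in (0,4): cv2.polylines(im,[q[i:i+4]],True,(0,0,255) if i else (0,200,255),1)
    return im
rows=[]
for p in [(572,-256,.13+np.pi/2),(572,-259,.13+np.pi/2)]:
    b=[box(*p,64,40,10,38),np.vstack([box(577,-255.5,.13,54,78,16,16)])]
    rows.append(np.hstack([tile('top',386,165,64,48,b),tile('scene',188,268,64,48,b)]))
cv2.imwrite('pics/ov3.png',np.vstack(rows))
E
```

```text
(no output)
```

View pics/ov3.png

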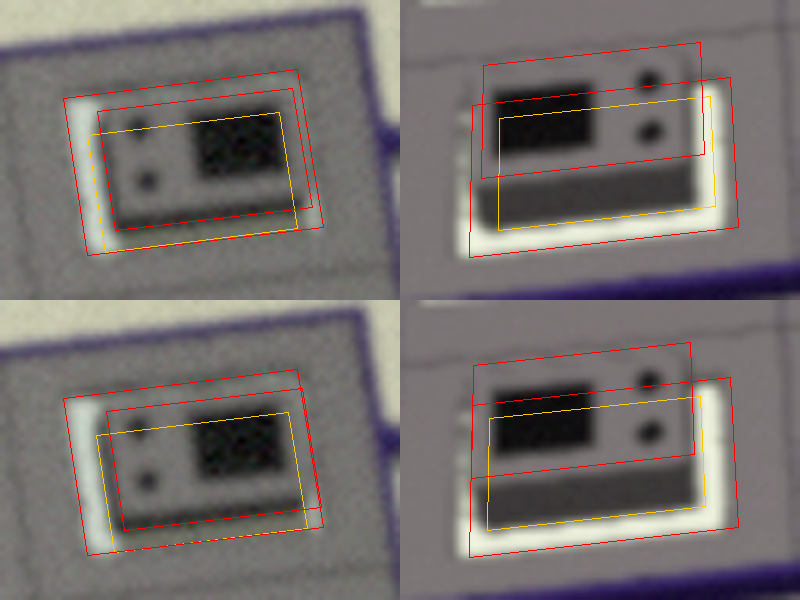

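The model at about (572,-259) fits, an offset of roughly 5 mm, but the front face looks a bit short. To decide on tilt, I'll triangulate the window and both ports before and after the move.

```bash
cat > tri.py <<'E'
from est import *
def blobs(n,img,pose,z):
    hull=cv2.convexHull(np.array([proj(n,p) for p in box(*pose,60,36,z,z)],np.float32)).astype(np.int32)
    f=8; x,y,w,h=cv2.boundingRect(hull); x-=3;y-=3;w+=6;h+=6
    g=cv2.resize(cv2.cvtColor(img,cv2.COLOR_BGR2GRAY)[y:y+h,x:x+w],None,fx=f,fy=f,interpolation=cv2.INTER_CUBIC)
    m=np.zeros_like(g); cv2.fillConvexPoly(m,((hull-[x,y])*f).astype(np.int32),255)
    med=np.median(g[m>0]); g=cv2.GaussianBlur(g,(0,0),4)
    b=((g<med*.68)&(m>0)).astype(np.uint8); k,l,s,c=cv2.connectedComponentsWithStats(b)
    o=sorted([(s[i,4],(c[i]+.5)/f-.5+[x,y]) for i in range(1,k) if s[i,4]>60],key=lambda q:-q[0])
    return [(q[0],q[1].round(2)) for q in o]
def tri(a,b):
    A_=[];B=[]
    for n,uv in(('top',a),('scene',b)):
        c=C[n];d=c['M']@np.array([(uv[0]-c['cx'])/c['fx'],(uv[1]-c['cy'])/c['fy'],1]);d/=np.linalg.norm(d)
        Q=np.eye(3)-np.outer(d,d);A_.append(Q);B.append(Q@c['xyz'])
    return np.linalg.solve(sum(A_),sum(B))
E
python3 - <<'E'
from tri import *
for k,pose,z in(('0',(507,116,-.25),30),('2',(572,-259,.13+np.pi/2),38)):
    r={n:blobs(n,cv2.imread(f'pics/{n}{k}.png'),pose,z) for n in('top','scene')}
    print(k,r)
    if min(map(len,r.values()))<3: continue
    W=tri(r['top'][0][1],r['scene'][0][1])
    T=[q[1] for q in r['top'][1:3]];Sx=[q[1] for q in r['scene'][1:3]]
    # pair the ports by predicted world position
    key=lambda n,uv: ray(n,uv,z)[0 if k=='2' else 1]
    T.sort(key=lambda u:key('top',u));Sx.sort(key=lambda u:key('scene',u))
    P=[tri(a,b) for a,b in zip(T,Sx)]
    nrm=np.cross(P[1]-P[0],W-P[0]);nrm/=np.linalg.norm(nrm)*np.sign(nrm[2])
    print('W',W.round(1),'P',np.round(P,1),'normal',nrm.round(3),'mean z',np.mean([W[2],P[0][2],P[1][2]]).round(1))
E
```

```text
0 {'top': [(np.int32(8550), array([232.47, 214.78])), (np.int32(885), array([241.21, 221.43])), (np.int32(89), array([223.86, 228.09]))], 'scene': [(np.int32(8447), array([415.18, 264.1 ])), (np.int32(766), array([403.88, 261.18])), (np.int32(240), array([412.  , 251.01])), (np.int32(224), array([421.18, 252.7 ]))]}
W [519.5 117.1  31.7] P [[507.3  99.1  24.9]
 [489.7 124.   35.1]] normal [ 0.024 -0.366  0.93 ] mean z 30.6
2 {'top': [(np.int32(9489), array([423.67, 187.35])), (np.int32(236), array([407.68, 185.03])), (np.int32(193), array([409.17, 193.49]))], 'scene': [(np.int32(10964), array([210.39, 286.65])), (np.int32(583), array([227.6 , 288.75])), (np.int32(562), array([227.33, 280.63]))]}
W [ 577.1 -268.2   40.3] P [[ 564.  -238.7   40.6]
 [ 581.8 -236.2   40.3]] normal [ 0.016 -0.003  1.   ] mean z 40.4
```

The cartridge is flat (tilt about 0.016 rad), at seated height, and within about 2 mm of its recess centre. The apparent shift came from the outline overlay. I'm handing in.

```bash
python3 -c "
from workcell import *
arm.sleep(0.3); print(current_time_s(),current_finger_gap(),current_ft_force()); job.close_job()"
```

```text
42.025 1.002143466381906 [-0.89474104  0.23238071 -0.09721836]
the job is handed in; nothing more can be done
```

I packed the capped bottle, capped vial, chip cartridge and capped strip into their recesses in the purple caddy. The job was handed in at 42 s, with the gripper open and clear of everything.

**Last checks:**
- **Bottle, vial and strip:** the model overlays at the nominal seated poses matched to a few mm in both cameras.
- **Opened bottle and strip:** template matching in the scene view showed 0 px of movement for both.
- **Forces:** readings stayed below 3 N at every point I checked.

**One disagreement:** the cartridge's outline overlay suggested it sat about 5 mm off centre. Triangulating its window and two ports put it flat (0.016 rad), within about 2 mm of centre. Its top face read 40.4 mm against a nominal 38 mm. The window read 1.7 mm high the same way before the move, so I took it as seated. The port check on the "before" pictures failed because a port was mis-detected, so I used only the window from that pair. Either reading is within the 12 mm limit.

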